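# Sort finished parts into their nest trays

### The job

Sort the five loose finished parts on the blue mat into the three grey nest trays, each into a pocket of its own shape: one square aluminium housing in each square pocket, one round white cap in each round pocket, and the black channel rail in the long pocket. Each part must end up let go, fully down and flat on its pocket's floor, the same side up as now; set the parts down rather than dropping them. Leave the white bottle and the caliper beside the work where they are.

Things in the scene. Friction and masses are not known exactly. Their poses are not given: they have to be found in the camera images.
- housing_a: square machined aluminium housing, a block 42 x 42 mm and 32 mm tall with a dark square cover and four screws on top, about 0.11 kg; origin at the centre of its underside, x and y square to its sides, z up. Lies at any yaw on the blue mat. The two housings are alike and interchangeable
- housing_b: square machined aluminium housing, a block 42 x 42 mm and 32 mm tall with a dark square cover and four screws on top, about 0.11 kg; origin at the centre of its underside, x and y square to its sides, z up. Lies at any yaw on the blue mat. The two housings are alike and interchangeable
- cap_a: round white plastic bearing cap, an upright cylinder 42 mm in diameter and 30 mm tall with a steel bush in the middle of its top, about 0.06 kg; origin at the centre of its underside, z up. Stands on the blue mat. The two caps are alike and interchangeable
- cap_b: round white plastic bearing cap, an upright cylinder 42 mm in diameter and 30 mm tall with a steel bush in the middle of its top, about 0.06 kg; origin at the centre of its underside, z up. Stands on the blue mat. The two caps are alike and interchangeable
- rail: black anodised channel rail, U-shaped with the open side up, 26 mm wide (its x), 100 mm long (its y) and 30 mm tall, walls 5 mm, floor 6 mm, about 0.09 kg; stiff, so it can be gripped across its 26 mm width over both walls; origin at the centre of its underside, z up. Lies at any yaw on the blue mat, a 2 mm thick sheet fixed to the table
- square_tray: a grey nest tray with dark pocket floors, fixed to the table, 100 mm (its x) by 160 mm (its y), 20 mm tall; origin at the centre of its underside, on the table. It has two square pockets, 62 x 62 mm, their centres 38 mm from the origin at +y and -y. Pocket floors lie 10 mm above the origin. The three trays stand in a row beyond the mat in any order, slightly turned; only their pockets differ
- round_tray: a grey nest tray with dark pocket floors, fixed to the table, 100 mm (its x) by 160 mm (its y), 20 mm tall; origin at the centre of its underside, on the table. It has two round pockets, 62 mm in diameter, their centres 38 mm from the origin at +y and -y. Pocket floors lie 10 mm above the origin. The three trays stand in a row beyond the mat in any order, slightly turned; only their pockets differ
- long_tray: a grey nest tray with dark pocket floors, fixed to the table, 100 mm (its x) by 160 mm (its y), 20 mm tall; origin at the centre of its underside, on the table. It has one long pocket, 46 mm (x) by 124 mm (y), centred on the origin. Pocket floors lie 10 mm above the origin. The three trays stand in a row beyond the mat in any order, slightly turned; only their pockets differ
- bottle: white plastic bottle with a grey cap, 60 mm in diameter and 130 mm tall, standing loose to the right of the work; origin at the centre of its underside. A bystander: leave it
- caliper: steel sliding caliper with a black display housing, about 200 mm long, up to 15 mm tall, lying loose on the table to the left of the work; origin under the middle of its beam. A bystander: leave it
Not all that is in view belongs to the job. What is shaped like the square_tray but pink or turquoise is not meant.

How it is judged:
By the outcome, as a careful person would: the job done as asked, in the order asked, and still so for the second after the job is handed in, with the robot touching nothing.
It also fails if it takes over 112 s, if anything falls off the work surface, if the arm or the gripper's body presses on something with over 40 N, if the wrist force passes 120 N, or if a joint passes its speed limit or range.

### The arm

A 6-joint arm with a two-finger parallel gripper is mounted at the origin on the work surface. World frame = base frame: x ahead of the robot, y to its left, z up, the work surface at z = 0. Lengths are in m, angles in rad, forces in N, time in s.
With the tool pointing down it reaches from about 0.35 to 0.775 m from the base axis. Payload 5.5 kg.
Tool frame: the origin (TCP) lies at the very end of the fingers, on their centre line; the grasp point (between the pads) lies 19 mm behind it; z points along the fingers, y is the line along which they close (so a half turn about z gives the same grasp; the last joint's range is limited). The gripper opens to 85 mm and grips with 20 to 120 N. Pads are 22 mm wide; open, the fingers measure 114 mm over their backs; the gripper's body (76 mm by 85 mm) begins 54 mm behind the grasp point. The pads swing forward as they close: fully open they stand 13 mm farther back than shut.
Start: joints at [1.196, 0.313, 0.046, 1.304, 0, 1.431], TCP at [0.134, 0.559, 0.231] pointing down, gripper open.
Joint ranges: [-2.76, 2.76], [-0.86, 1.69], [-1.03, 1.26], [-2.2, 2.34], [-1.47, 1.5], [-3.14, 3.14]. Speed limits (rad/s): [2.57, 2.57, 3.14, 3.14, 3.14, 3.14].

### API

Orientations are given as a rotation vector (axis times angle).
In Python, from rig import arm, optics gives the robot as it stands.
- The arm moves only by the shell command python3 -m inch 'ROWS' [FORCE]. ROWS is JSON, a list of rows, each a list of 3 entries, a list of its own where there are three numbers: the shift along the tool's x, y, z in units of 25 mm (1.0 is 25 mm), then the turn, a rotation vector about the tool's x, y, z in units of 6 degrees (1.0 is 6 degrees), then the opening, from 0 (shut) to 1 (fully open). In form: [[[tx, ty, tz], [ax, ay, az], gripper], ...]. A call has 1 to 12 rows; each row shifts and turns the commanded pose from where the row before left it, along the tool's axes as they then stand; what a row does not reach is not made up. A row lasts 1/12 s, in which the tool goes at most 41.7 mm and 7.16 degrees, less where a joint would pass 70% of its speed; a pose out of reach is approached as far as the arm can. A call is refused whole if a number of a shift passes 1 or a number of a turn 1, either way. A call with a gripper value outside its range is refused whole. The fingers move at their own pace and stop on an object; FORCE is the grip in N (left out, the last holds). Time passes only in rows, so rows that do not move let the fingers close. It gives the time, the measured TCP pose, the force, the opening and the grip force at its end, in the units of the state.
- arm.state(): the state, without advancing time (a new reading comes with each control period).
- optics.capture(name): name is "scene" or "top" or "wrist"; returns a dict with "frame" (420x560x3 uint8, red, green, blue), "fx", "fy", "cx", "cy" (pixels), "T" (4x4, takes a point from camera to world coordinates); the wrist camera has in their place "hand_eye" (4x4, takes a point from camera to tool coordinates, whose origin is the TCP and whose axes are the flange's). Camera axes: x right, y up, looking along -z (the intrinsics and any distortion apply to the point x, -y, -z); pixel columns grow to the right and rows downward; lengths in m; the calibration is good to about 2 mm. A picture is of the moment at which its call begins: read the wrist's pose just before it. There is no depth.
- arm.job_done(): hands the job in; it is judged then, once.
The state is a dict: "time": time; "qpos": joint angles; "qd": joint speeds; "joint_torque": joint torques, N m; "tool_pos": TCP position; "eef_rot": TCP orientation; "wrist_force": force on the tool from outside, world axes, zero at the start; "wrist_torque": the same for the moment, N m; "finger_gap": opening from 0.0 (shut) to 1.0 (fully open); "grasp_force": force on a finger pad.
Only numpy, scipy, OpenCV 4.12 (cv2) and the standard library are available. Lean on these libraries where they do the work, as an engineer would, in place of code of your own. Each camera call takes 0.05 s, during which the arm holds its last target. There are 200 camera calls.

## Working session

There is one attempt and no reset: what is moved stays moved. The work goes in short steps, Python scripts to look and compute and a shell command to move; the robot and the scene stay as the last step left them, time stands still between calls to the robot, and variables do not carry over. Pictures are saved under pics/ and viewed, at most 14 in all, crops included, and the job is handed in when it is done.

```bash
ls; mkdir -p pics; python3 - <<'E'
from rig import arm, optics
import cv2,numpy as np
print(arm.state())
for n in("top","scene"):
    d=optics.capture(n); print(n,d["fx"],d["fy"],d["cx"],d["cy"],np.round(d["T"],4).tolist(),[k for k in d])
    cv2.imwrite(f"pics/{n}0.png",d["frame"][:,:,::-1]); np.save(f"{n}0.npy",d,allow_pickle=True)
E
```

```text
pics
{'time': 0.0, 'qpos': array([ 1.19640009e+00,  3.14020321e-01,  4.49952333e-02,  1.30360214e+00,
       -3.48274653e-05,  1.43120173e+00]), 'qd': array([-0.00049407,  0.0003277 ,  0.00153409, -0.00060059,  0.0019852 ,
        0.00173295]), 'joint_torque': array([ 1.70029307e-03, -4.80622458e+01,  2.98534441e+01,  1.92253356e-02,
       -5.30079080e-05, -7.83654826e-06]), 'tool_pos': array([0.13360372, 0.55874322, 0.23040419]), 'eef_rot': array([-3.67928128e-01, -3.11953735e+00,  2.79504770e-03]), 'wrist_force': array([-0.06015051, -0.19363231,  0.37323293]), 'wrist_torque': array([ 0.01382655, -0.04209821,  0.01271529]), 'grasp_force': 0.0, 'finger_gap': 0.9986340070650669}
top 453.4803979136136 453.4803979136136 281.42891230223296 206.4626418371221 [[-0.0076, 0.9945, -0.1043, 0.435], [-0.9998, -0.0058, 0.017, 0.0092], [0.0163, 0.1044, 0.9944, 1.3312], [0.0, 0.0, 0.0, 1.0]] ['frame', 'fx', 'fy', 'cx', 'cy', 'T']
scene 444.56657334346016 444.56657334346016 275.7799934446176 213.69888587639338 [[0.345, -0.7118, 0.6118, 1.3057], [0.9386, 0.2655, -0.2203, -0.2529], [-0.0056, 0.6502, 0.7597, 0.8945], [0.0, 0.0, 0.0, 1.0]] ['frame', 'fx', 'fy', 'cx', 'cy', 'T']
```

View pics/top0.png

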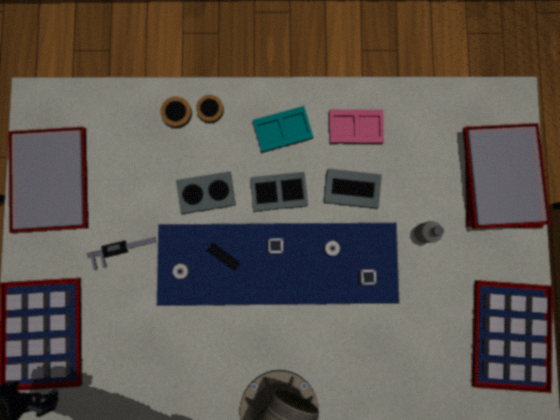

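View pics/scene0.png

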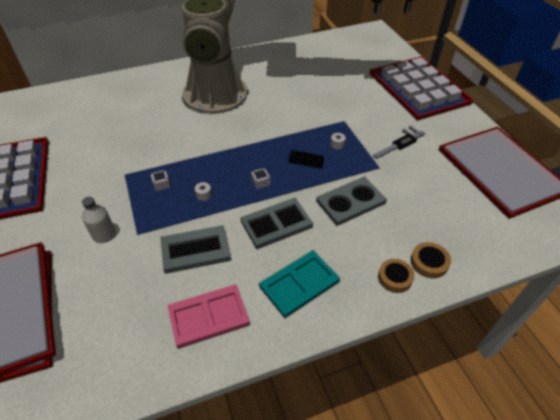

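The top view shows these:
- **Caps:** (180,271) and (332,248).
- **Rail:** (223,256).
- **Housings:** (276,246) and (368,277).
- **Grey trays:** round (206,192), square (279,190), long (353,188).

Lookalikes to avoid: the teal tray (283,128) and pink tray (356,126), the orange rings (176,112) and (210,108), and the white squares on the side panels. I choose the grey trays beyond the mat and the parts on the mat. Next step is to measure them.

```bash
cat > h.py <<'E'
import numpy as np, cv2
from scipy.spatial.transform import Rotation as R
from rig import arm, optics
def ray(d,uv,z,T=None):
    T=d["T"] if T is None else T
    uv=np.atleast_2d(np.asarray(uv,float))
    c=np.c_[(uv[:,0]-d["cx"])/d["fx"],-(uv[:,1]-d["cy"])/d["fy"],-np.ones(len(uv))]
    w=c@T[:3,:3].T; o=T[:3,3]
    return (o+w*((z-o[2])/w[:,2])[:,None])[:,:2]
def wrist():
    s=arm.state(); d=optics.capture("wrist")
    B=np.eye(4); B[:3,:3]=R.from_rotvec(s["eef_rot"]).as_matrix(); B[:3,3]=s["tool_pos"]
    d["T"]=B@d["hand_eye"]; return s,d
def rect(P):  # min-area rect of world points mm -> centre, size, angle of long side (deg)
    (c,sz,a)=cv2.minAreaRect((P*1000).astype(np.float32))
    if sz[0]<sz[1]: sz=sz[::-1]; a+=90
    return np.round(c,1),np.round(sz,1),round((a+90)%180-90,1)
E
python3 - <<'E'
from h import *
d=np.load("top0.npy",allow_pickle=True).item(); f=d["frame"]; hsv=cv2.cvtColor(f,cv2.COLOR_RGB2HSV)
for n,(u,v) in dict(capL=(180,271),rail=(223,256),hA=(276,246),capR=(332,248),hB=(368,277),mat=(250,290),tr=(206,207),trp=(192,194),table=(280,330)).items(): print(n,f[v,u],hsv[v,u], np.round(ray(d,(u,v),.032 if n[0] in'chr' else .02),3))
H,S,V=[hsv[:,:,i].astype(int) for i in range(3)]
mat=((H>105)&(H<130)&(S>120)).astype(np.uint8); mat[:215]=0;mat[310:]=0
n,l,st,c=cv2.connectedComponentsWithStats(mat); print(st[1:][st[1:,4]>500])
m=np.zeros_like(mat); m[226:302,161:396]=1
nb=((mat==0)&(m==1)).astype(np.uint8)
for k in cv2.findContours(nb,0,1)[0]:
    if cv2.contourArea(k)>30: print("part",rect(ray(d,k[:,0],.02)))
dark=(V<50).astype(np.uint8); dark[:165]=0; dark[215:]=0
for k in cv2.findContours(dark,0,1)[0]:
    if cv2.contourArea(k)>100: print("pocket",rect(ray(d,k[:,0],.012)))
s,w=wrist(); print(np.round(w["hand_eye"],3).tolist(),w["fx"],w["cx"],w["cy"],[k for k in w])
E
```

```text
capL [36 32 37] [144  34  37] [[0.389 0.275]]
rail [20 17 20] [150  38  20] [[0.431 0.154]]
hA [37 37 41] [120  25  41] [[0.458 0.003]]
capR [37 36 39] [130  20  39] [[ 0.451 -0.157]]
hB [30 34 39] [107  59  39] [[ 0.368 -0.258]]
mat [22 30 61] [114 163  61] [[0.334 0.078]]
tr [72 77 74] [72 17 77] [[0.572 0.205]]
trp [3 5 0] [ 42 255   5] [[0.61  0.246]]
table [124 125 113] [ 33  24 125] [[ 0.221 -0.007]]
[[  158   224   240    81 17421]
 [    8   284    67    26   508]]
part (array([ 369., -260.]), array([51.9, 48.3]), 89.5)
part (array([389. , 276.3]), array([48.7, 45.3]), 89.5)
part (array([429.4, 154.5]), array([99.4, 26.7]), 54.4)
part (array([ 451.2, -156.9]), array([49.3, 46. ]), 89.6)
part (array([459.6,   4.6]), array([48.9, 48.8]), 89.8)
pocket (array([ 564.2, -818.6]), array([37.4, 29.8]), -4.0)
pocket (array([611.6, 247.8]), array([59.2, 58.3]), 0.6)
pocket (array([616.1,  31.8]), array([63. , 62.5]), 5.3)
pocket (array([623.1, 172.1]), array([59.3, 58.5]), 0.3)
pocket (array([ 627.6, -224.1]), array([125.8,  47.4]), 83.6)
pocket (array([623.9, -44.4]), array([63.1, 62.9]), 5.6)
pocket (array([ 620.9, -564.5]), array([146.7,  20.9]), 1.5)
[[0.0, 0.948, 0.317, 0.082], [1.0, -0.0, 0.0, 0.0], [0.0, 0.317, -0.948, -0.144], [0.0, 0.0, 0.0, 1.0]] 294.8171688207119 276.33339280697083 209.59278103533129 ['frame', 'fx', 'fy', 'cx', 'cy', 'hand_eye', 'T']
```

```bash
python3 -m inch '[[[0,0,-0.93],[0,0,-0.74],1],[[0,0,-0.93],[0,0,-0.74],1],[[0,0,-0.94],[0,0,-0.75],1],[[-0.66,-0.96,0],[0,0,0],1],[[-0.66,-0.96,0],[0,0,0],1],[[-0.66,-0.96,0],[0,0,0],1],[[-0.66,-0.96,0],[0,0,0],1],[[-0.66,-0.96,0],[0,0,0],1],[[-0.66,-0.96,0],[0,0,0],1],[[-0.66,-0.96,0],[0,0,0],1],[[-0.66,-0.96,0],[0,0,0],1],[[-0.66,-0.96,0],[0,0,0],1]]'
python3 -m inch '[[[-0.66,-0.96,0],[0,0,0],1],[[-0.66,-0.96,0],[0,0,0],1],[[-0.66,-0.96,0],[0,0,0],1],[[-0.66,-0.96,0],[0,0,0],1],[[-0.66,-0.96,0],[0,0,0],1],[[-0.66,-0.96,0],[0,0,0],1],[[-0.66,-0.96,0],[0,0,0],1],[[-0.66,-0.96,0],[0,0,0],1],[[-0.66,-0.96,0],[0,0,0],1],[[-0.66,-0.96,0],[0,0,0],1],[[0,0,0],[0,0,0],1],[[0,0,0],[0,0,0],1]]'
python3 - <<'E'
from h import *
s,w=wrist(); np.save("w0.npy",[s,w],allow_pickle=True)
print(R.from_rotvec(s["eef_rot"]).as_matrix().round(3).tolist())
cv2.imwrite("pics/w0.png",w["frame"][:,:,::-1])
E
```

```text
time: 1.15
tool_pos: [0.2824, 0.3417, 0.3011]
eef_rot: [-0.001, -3.141, 0.0]
wrist_force: [-0.1, 0.8, 0.1]
finger_gap: 0.993
grasp_force: 0.0
time: 2.15
tool_pos: [0.4471, 0.1017, 0.3007]
eef_rot: [-0.007, -3.14, -0.0]
wrist_force: [-0.9, 0.9, 0.1]
finger_gap: 0.996
grasp_force: 0.0
[[-1.0, 0.004, -0.001], [0.004, 1.0, 0.0], [0.001, 0.0, -1.0]]
```

View pics/w0.png

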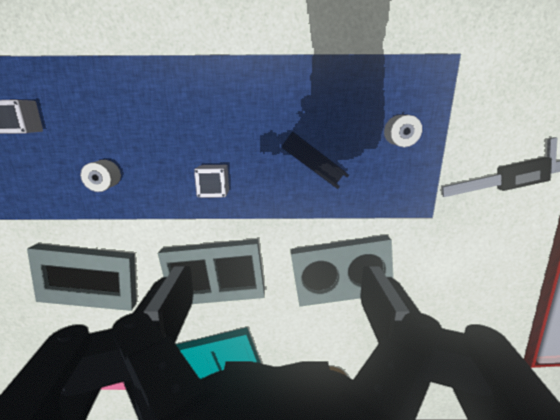

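The wrist view, with the base at the top, shows housing A (211,182), housing B (15,116), caps (97,177) and (404,131), and the rail (315,160). The trays are long (83,277), square (212,272) and round (342,271). I'll now measure from this view.

```bash
python3 - <<'E'
from h import *
s,w=np.load("w0.npy",allow_pickle=True); f=w["frame"]; hsv=cv2.cvtColor(f,cv2.COLOR_RGB2HSV)
H,S,V=[hsv[:,:,i].astype(int) for i in range(3)]
b=((V>150)&(S<60)).astype(np.uint8); b[:60]=0;b[212:]=0;b[:,435:]=0
for k in cv2.findContours(b,0,1)[0]:
    if cv2.contourArea(k)>60: print("bright",cv2.boundingRect(k),[ (z,rect(ray(w,k[:,0],z))) for z in (.033,)])
r=(V<60)&(S<140); print(hsv[165,318],hsv[150,350],hsv[175,345])
r=((V<45)).astype(np.uint8); r[:128]=0;r[195:]=0;r[:,:280]=0;r[:,352:]=0
for k in cv2.findContours(r,0,1)[0]:
    if cv2.contourArea(k)>60: print("rail",cv2.boundingRect(k),rect(ray(w,k[:,0],.03)))
cv2.imwrite("pics/w0c.png",cv2.resize(f[110:215,70:440,::-1],None,fx=2.1,fy=2.1,interpolation=2))
E
```

```text
bright (194, 169, 32, 29) [(0.033, (array([461.9,   6.7]), array([42.6, 40.9]), 89.8))]
bright (81, 163, 30, 29) [(0.033, (array([ 452.2, -154.9]), array([41.3, 40.5]), -50.5))]
bright (391, 115, 31, 32) [(0.033, (array([390.9, 277.2]), array([41.1, 40.2]), 8.6))]
bright (0, 100, 26, 33) [(0.033, (array([ 369.6, -254.1]), array([40.6, 34.7]), -0.2))]
[111  83  43] [110 142  70] [111  85  60]
rail (283, 132, 54, 51) (array([428.3, 153.6]), array([92.3, 24.6]), 54.1)
```

View pics/w0c.png

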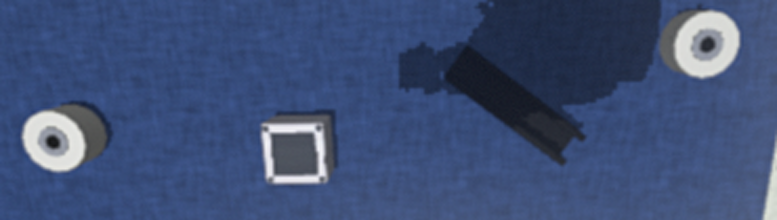

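Confirmed: the parts match the descriptions, and the two views agree to about 2 mm. Starting with the left cap.

```bash
python3 -m inch '[[[0.28,0.87,0.8],[0,0,0],1],[[0.28,0.87,0.8],[0,0,0],1],[[0.28,0.87,0.8],[0,0,0],1],[[0.28,0.87,0.8],[0,0,0],1],[[0.28,0.87,0.8],[0,0,0],1],[[0.28,0.87,0.8],[0,0,0],1],[[0.28,0.87,0.8],[0,0,0],1],[[0.28,0.87,0.8],[0,0,0],1],[[0,0,0.9],[0,0,0],1],[[0,0,0.9],[0,0,0],1],[[0,0,0.9],[0,0,0],1]]'
python3 -m inch '[[[0,0,0.9],[0,0,0],0.9],[[0,0,0.8],[0,0,0],0.8],[[0,0,0.5],[0,0,0],0.7],[[0,0,0.2],[0,0,0],0.7],[[0,0,0],[0,0,0],0.7],[[0,0,0],[0,0,0],0.7]]'
python3 - <<'E'
from h import *
s,w=wrist(); cv2.imwrite("pics/w1.png",w["frame"][:,:,::-1])
E
```

```text
time: 3.12
tool_pos: [0.3893, 0.2785, 0.0731]
eef_rot: [-0.004, 3.141, 0.001]
wrist_force: [0.0, 0.4, -0.2]
finger_gap: 1.003
grasp_force: 0.0
time: 3.62
tool_pos: [0.3905, 0.2776, 0.0143]
eef_rot: [0.0, 3.142, 0.0]
wrist_force: [0.2, 0.5, 0.1]
finger_gap: 0.7
grasp_force: 0.0
```

View pics/w1.png

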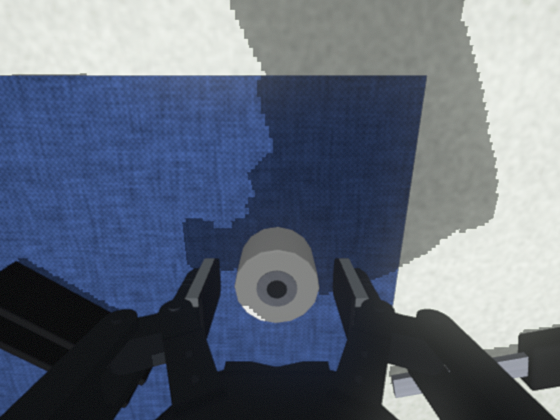

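The cap sits midway between the pads at (277,288). Closing on it, then lifting.

```bash
python3 - <<'E'
from h import *
s,w=wrist(); print(ray(w,[[277,288]],.032),s["tool_pos"])
E
python3 -m inch '[[[0,0,0],[0,0,0],0.4],[[0,0,0],[0,0,0],0.4],[[0,0,0],[0,0,0],0.3],[[0,0,0],[0,0,0],0.3],[[0,0,0],[0,0,0],0.3],[[0,0,0],[0,0,0],0.3]]' 40
python3 -m inch '[[[0,0,-0.4],[0,0,0],0.3],[[0,0,-0.8],[0,0,0],0.3],[[0,0,-0.8],[0,0,0],0.3],[[0,0,0],[0,0,0],0.3]]'
```

```text
[[0.39204733 0.27834676]] [0.39116549 0.2776722  0.0147138 ]
time: 4.22
tool_pos: [0.3917, 0.2775, 0.0151]
eef_rot: [0.002, 3.14, 0.002]
wrist_force: [-0.4, 0.3, 4.6]
finger_gap: 0.475
grasp_force: 39.8
time: 4.55
tool_pos: [0.3935, 0.2781, 0.0679]
eef_rot: [0.002, 3.136, 0.004]
wrist_force: [0.7, 0.5, -0.4]
finger_gap: 0.481
grasp_force: 40.5
```

```bash
python3 -m inch '[[[-0.88,-0.12,0],[0,0,0],0.3],[[-0.88,-0.12,0],[0,0,0],0.3],[[-0.88,-0.12,0],[0,0,0],0.3],[[-0.88,-0.12,0],[0,0,0],0.3],[[-0.88,-0.12,0],[0,0,0],0.3],[[-0.88,-0.12,0],[0,0,0],0.3],[[-0.88,-0.12,0],[0,0,0],0.3],[[-0.88,-0.12,0],[0,0,0],0.3],[[-0.88,-0.12,0],[0,0,0],0.3],[[-0.88,-0.12,0],[0,0,0],0.3],[[0,0,0],[0,0,0],0.3],[[0,0,0],[0,0,0],0.3]]'
python3 - <<'E'
from h import *
s,w=wrist(); cv2.imwrite("pics/w2.png",w["frame"][:,:,::-1]); print(s["tool_pos"],s["eef_rot"])
E
```

```text
time: 5.55
tool_pos: [0.6116, 0.2461, 0.0632]
eef_rot: [-0.004, -3.141, -0.0]
wrist_force: [-0.3, 0.5, -0.6]
finger_gap: 0.471
grasp_force: 40.5
[0.61156509 0.24609828 0.06323225] [-4.04644990e-03 -3.14117498e+00 -4.69482664e-05]
```

View pics/w2.png

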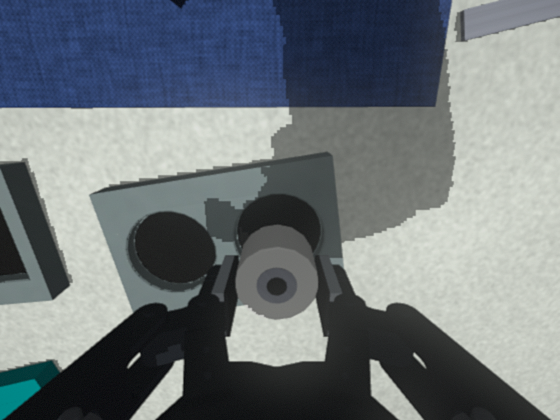

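The held cap is at (277,285), over the left round pocket. The other round pocket is at (173,247), and the tray's near corners are at (91,194) and (331,153). Cross-checking the pocket centre from these.

```bash
python3 - <<'E'
from h import *
f=cv2.imread("pics/w2.png"); s,w=wrist()
m=(f.max(2)<45).astype(np.uint8); m[:,218:]=0; m[:200]=0;m[292:]=0;m[:,:120]=0
k=max(cv2.findContours(m,0,1)[0],key=cv2.contourArea); print(cv2.boundingRect(k))
for z in(.01,.02): print(z,rect(ray(w,k[:,0],z)))
a,b=ray(w,[[91,194],[331,153]],.02); u=(b-a)/np.linalg.norm(b-a); n=np.array([u[1],-u[0]]); n*=np.sign(n[0])
c=(a+b)/2+n*.05; print(np.linalg.norm(b-a),np.degrees(np.arctan2(u[1],u[0])),c-u*.038,c+u*.038)
E
```

```text
(135, 213, 83, 79)
0.01 (array([625.3, 174.4]), array([64.9, 56.1]), 69.4)
0.02 (array([620.4, 178.1]), array([61.6, 53.2]), 69.4)
0.15824738451017434 99.60558433539032 [0.62186569 0.17388554] [0.60918396 0.24882   ]
```

```bash
python3 -m inch '[[[0,0.1,0.5],[0,0,0],0.3],[[0,0,0.5],[0,0,0],0.3],[[0,0,0.3],[0,0,0],0.3],[[0,0,0.15],[0,0,0],0.3],[[0,0,0.08],[0,0,0],0.3],[[0,0,0],[0,0,0],0.3]]'
python3 -m inch '[[[0,0,0.04],[0,0,0],0.3],[[0,0,0],[0,0,0],0.3]]'
python3 -m inch '[[[0,0,0.04],[0,0,0],0.3],[[0,0,0],[0,0,0],0.3]]'
```

```text
time: 6.15
tool_pos: [0.6103, 0.2493, 0.025]
eef_rot: [-0.001, -3.141, 0.0]
wrist_force: [0.1, 0.2, -1.0]
finger_gap: 0.475
grasp_force: 40.5
time: 6.32
tool_pos: [0.6113, 0.2493, 0.025]
eef_rot: [0.002, 3.141, 0.001]
wrist_force: [-0.0, -0.6, -0.8]
finger_gap: 0.472
grasp_force: 40.5
time: 6.48
tool_pos: [0.6111, 0.2492, 0.0238]
eef_rot: [0.002, 3.141, 0.0]
wrist_force: [0.2, 0.7, -0.6]
finger_gap: 0.472
grasp_force: 40.5
```

```bash
python3 -m inch '[[[0,0,0.04],[0,0,0],0.3],[[0,0,0],[0,0,0],0.3]]' | egrep 'pos|force'
python3 -m inch '[[[0,0,0.04],[0,0,0],0.3],[[0,0,0],[0,0,0],0.3]]' | egrep 'pos|force'
```

```text
tool_pos: [0.6112, 0.2492, 0.0232]
wrist_force: [-0.4, -1.0, 2.2]
grasp_force: 40.9
tool_pos: [0.6113, 0.2492, 0.0231]
wrist_force: [-3.8, -1.3, 7.1]
grasp_force: 41.5
```

Contact at about 7 N, so the cap is on the pocket floor. Releasing, lifting, and moving to the right cap.

```bash
python3 -m inch '[[[0,0,0],[0,0,0],0.55],[[0,0,0],[0,0,0],0.62],[[0,0,0],[0,0,0],0.7],[[0,0,0],[0,0,0],0.7],[[0,0,-0.4],[0,0,0],0.7],[[0,0,-0.9],[0,0,0],0.7],[[0,0,-0.9],[0,0,0],0.7],[[0.37,-0.95,0],[0,0,0],0.9],[[0.37,-0.95,0],[0,0,0],0.9],[[0.37,-0.95,0],[0,0,0],0.9],[[0.37,-0.95,0],[0,0,0],0.9],[[0.37,-0.95,0],[0,0,0],0.9]]'
python3 -m inch '[[[0.37,-0.95,0],[0,0,0],0.9],[[0.37,-0.95,0],[0,0,0],0.9],[[0.37,-0.95,0],[0,0,0],0.9],[[0.37,-0.95,0],[0,0,0],0.9],[[0.37,-0.95,0],[0,0,0],0.9],[[0.37,-0.95,0],[0,0,0],0.9],[[0.37,-0.95,0],[0,0,0],0.9],[[0.37,-0.95,0],[0,0,0],0.9],[[0.37,-0.95,0],[0,0,0],0.9],[[0.37,-0.95,0],[0,0,0],0.9],[[0.37,-0.95,0],[0,0,0],0.9],[[0.37,-0.95,0],[0,0,0],0.9]]'
python3 -m inch '[[[0,0,0],[0,0,0],0.8],[[0,0,0],[0,0,0],0.8]]' |grep pos
python3 - <<'E'
from h import *
s,w=wrist(); f=w["frame"]; cv2.imwrite("pics/w3.png",f[:,:,::-1]); print(s["tool_pos"],s["eef_rot"])
hsv=cv2.cvtColor(f,cv2.COLOR_RGB2HSV)
b=((hsv[:,:,2]>70)&(hsv[:,:,1]<60)).astype(np.uint8); b[:,:200]=0;b[:,360:]=0
for k in cv2.findContours(b,0,1)[0]:
    if cv2.contourArea(k)>300: print(cv2.boundingRect(k),rect(ray(w,k[:,0],.032)))
E
```

```text
time: 7.82
tool_pos: [0.5642, 0.1296, 0.0773]
eef_rot: [0.001, 3.141, 0.0]
wrist_force: [1.0, -0.5, 0.1]
finger_gap: 0.901
grasp_force: 0.0
time: 8.82
tool_pos: [0.4529, -0.1556, 0.0774]
eef_rot: [0.002, 3.141, -0.001]
wrist_force: [0.5, -0.7, 0.8]
finger_gap: 0.904
grasp_force: 0.0
tool_pos: [0.4531, -0.1555, 0.0772]
[ 0.45310739 -0.15550773  0.07718222] [ 6.47680485e-03  3.14069255e+00 -1.69271068e-04]
(200, 299, 158, 75) (array([ 540.8, -154.1]), array([124.7,  72. ]), 89.8)
(247, 195, 60, 67) (array([ 448.3, -155. ]), array([49.1, 41.1]), -0.2)
```

View pics/w3.png

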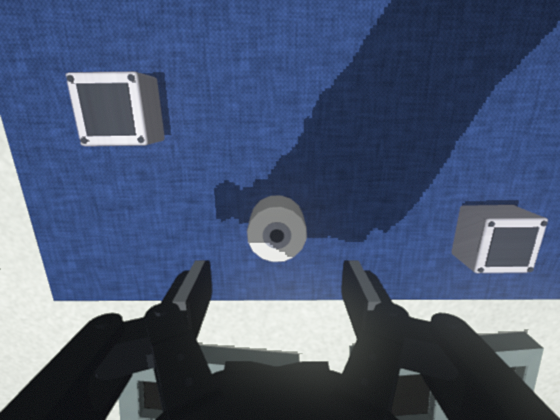

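The right cap at (277,236) is centred between the pads. Housing B is at (108,109) and housing A at (513,246), both nearly square to the tool.

```bash
python3 - <<'E'
from h import *
s,w=wrist()
print(ray(w,[[277,236]],.032))
for q in ([[67,73],[142,73],[149,146],[80,146]],[[486,221],[547,221],[543,272],[479,272]]):
    P=ray(w,q,.034); print(P.mean(0),[np.degrees(np.arctan2(*(P[i]-P[j])[::-1])).round(1) for i,j in((1,0),(2,3))],rect(P))
E
python3 -m inch '[[[0,0,0.9],[0,0,0],0.75],[[0,0,0.9],[0,0,0],0.7],[[0,0,0.5],[0,0,0],0.7],[[0,0,0.2],[0,0,0],0.7],[[0,0,0],[0,0,0],0.6],[[0,0,0],[0,0,0],0.4],[[0,0,0],[0,0,0],0.3],[[0,0,0],[0,0,0],0.3],[[0,0,0],[0,0,0],0.3],[[0,0,0],[0,0,0],0.3]]' 40
python3 -m inch '[[[0,0,-0.4],[0,0,0],0.3],[[0,0,-0.8],[0,0,0],0.3],[[0,0,-0.8],[0,0,0],0.3],[[0,0,0],[0,0,0],0.3],[[0,0,0],[0,0,0],0.3]]'
```

```text
[[ 0.45341442 -0.15386348]]
[ 0.37067644 -0.25409299] [np.float64(89.9), np.float64(89.9)] (array([ 370.7, -254. ]), array([44.6, 41.5]), 89.9)
[0.46146486 0.01101192] [np.float64(89.9), np.float64(89.9)] (array([461.5,  12.2]), array([49.7, 39.1]), 89.9)
time: 9.92
tool_pos: [0.4535, -0.1546, 0.0146]
eef_rot: [0.002, 3.141, -0.001]
wrist_force: [0.4, 0.6, 0.1]
finger_gap: 0.472
grasp_force: 40.4
time: 10.33
tool_pos: [0.4543, -0.1551, 0.0652]
eef_rot: [0.002, 3.139, -0.002]
wrist_force: [0.6, -0.4, -0.8]
finger_gap: 0.48
grasp_force: 40.5
```

```bash
python3 -m inch '[[[-0.48,0.94,0],[0,0,0],0.3],[[-0.48,0.94,0],[0,0,0],0.3],[[-0.48,0.94,0],[0,0,0],0.3],[[-0.48,0.94,0],[0,0,0],0.3],[[-0.48,0.94,0],[0,0,0],0.3],[[-0.48,0.94,0],[0,0,0],0.3],[[-0.48,0.94,0],[0,0,0],0.3],[[-0.48,0.94,0],[0,0,0],0.3],[[-0.48,0.94,0],[0,0,0],0.3],[[-0.48,0.94,0],[0,0,0],0.3],[[-0.48,0.94,0],[0,0,0],0.3],[[-0.48,0.94,0],[0,0,0],0.3]]' >/dev/null
python3 -m inch '[[[-0.48,0.94,0],[0,0,0],0.3],[[-0.48,0.94,0],[0,0,0],0.3],[[0,0,0],[0,0,0],0.3],[[0,0,0],[0,0,0],0.3]]' 
python3 - <<'E'
from h import *
s,w=wrist(); f=w["frame"]; cv2.imwrite("pics/w4.png",f[:,:,::-1])
E
```

```text
time: 11.67
tool_pos: [0.621, 0.1755, 0.0623]
eef_rot: [0.001, -3.14, 0.001]
wrist_force: [-0.4, -0.7, -0.8]
finger_gap: 0.472
grasp_force: 40.5
```

View pics/w4.png

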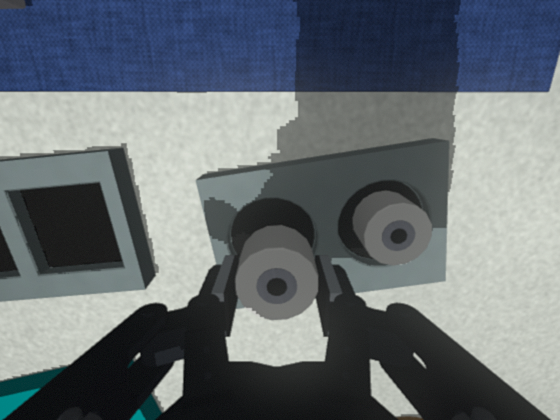

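The first cap at (392,230) sits down in its pocket, and the second is above its own pocket. Lowering it.

```bash
python3 -m inch '[[[-0.06,-0.1,0.5],[0,0,0],0.3],[[0,0,0.5],[0,0,0],0.3],[[0,0,0.3],[0,0,0],0.3],[[0,0,0.15],[0,0,0],0.3],[[0,0,0.08],[0,0,0],0.3],[[0,0,0],[0,0,0],0.3]]'| egrep 'pos|force'
python3 -m inch '[[[0,0,0.04],[0,0,0],0.3],[[0,0,0],[0,0,0],0.3]]'| egrep 'pos|force'
python3 -m inch '[[[0,0,0.03],[0,0,0],0.3],[[0,0,0],[0,0,0],0.3]]'| egrep 'pos|force'
```

```text
tool_pos: [0.6226, 0.1714, 0.0254]
wrist_force: [0.2, 0.1, -0.5]
grasp_force: 40.5
tool_pos: [0.6235, 0.1719, 0.0254]
wrist_force: [-0.7, -0.8, 0.3]
grasp_force: 40.5
tool_pos: [0.6233, 0.172, 0.0244]
wrist_force: [0.1, -0.2, 0.2]
grasp_force: 40.5
```

```bash
python3 -m inch '[[[0,0,0.04],[0,0,0],0.3],[[0,0,0],[0,0,0],0.3]]'| egrep 'pos|force'
python3 -m inch '[[[0,0,0.03],[0,0,0],0.3],[[0,0,0],[0,0,0],0.3]]'| egrep 'pos|force'
```

```text
tool_pos: [0.623, 0.172, 0.0231]
wrist_force: [-0.2, -0.7, -1.1]
grasp_force: 40.5
tool_pos: [0.6232, 0.172, 0.0226]
wrist_force: [-0.4, 0.1, 1.6]
grasp_force: 40.8
```

```bash
python3 -m inch '[[[0,0,0.03],[0,0,0],0.3],[[0,0,0],[0,0,0],0.55],[[0,0,0],[0,0,0],0.62],[[0,0,0],[0,0,0],0.65],[[0,0,0],[0,0,0],0.65],[[0,0,-0.4],[0,0,0],0.65],[[0,0,-0.9],[0,0,0],0.65],[[0,0,-0.9],[0,0,0],0.65],[[0,0,0],[0,0,0],0.75]]'| egrep 'pos|force'
python3 -m inch '[[[0.92,-0.95,0],[0,0,0],0.9],[[0.92,-0.95,0],[0,0,0],0.9],[[0.92,-0.95,0],[0,0,0],0.9],[[0.92,-0.95,0],[0,0,0],0.9],[[0.92,-0.95,0],[0,0,0],0.9],[[0.92,-0.95,0],[0,0,0],0.9],[[0.92,-0.95,0],[0,0,0],0.9],[[0,0,0],[0,0,0],0.9],[[0,0,0],[0,0,0],0.9],[[0,0,0],[0,0,0],0.9]]'
python3 - <<'E'
from h import *
s,w=wrist(); f=w["frame"]; cv2.imwrite("pics/w5.png",f[:,:,::-1])
hsv=cv2.cvtColor(f,cv2.COLOR_RGB2HSV)
b=((hsv[:,:,2]>90)&(hsv[:,:,1]<60)).astype(np.uint8); b[:,:200]=0;b[:,360:]=0
for k in cv2.findContours(b,0,1)[0]:
    if cv2.contourArea(k)>300: print(cv2.boundingRect(k),rect(ray(w,k[:,0],.034)))
E
```

```text
tool_pos: [0.6261, 0.1724, 0.0821]
wrist_force: [1.1, -1.0, 1.2]
grasp_force: 0.0
time: 14.47
tool_pos: [0.4629, 0.0057, 0.0772]
eef_rot: [0.003, 3.14, 0.0]
wrist_force: [0.6, 0.7, 0.6]
finger_gap: 0.895
grasp_force: 0.0
(200, 290, 160, 86) (array([542.8,   9.7]), array([127.2,  81. ]), 86.3)
(247, 193, 63, 69) (array([456.6,   7.3]), array([49.9, 42. ]), -0.1)
```

View pics/w5.png

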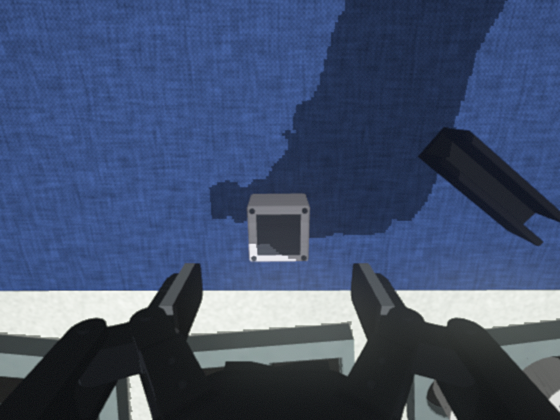

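Housing A (278,229) is square to the tool and centred. Picking it and carrying it to the +y square pocket.

```bash
python3 -m inch '[[[0,0.04,0.9],[0,0,0],0.75],[[0,0,0.9],[0,0,0],0.7],[[0,0,0.5],[0,0,0],0.7],[[0,0,0.2],[0,0,0],0.7],[[0,0,0],[0,0,0],0.6],[[0,0,0],[0,0,0],0.4],[[0,0,0],[0,0,0],0.3],[[0,0,0],[0,0,0],0.3],[[0,0,0],[0,0,0],0.3],[[0,0,0],[0,0,0],0.3]]' 50
python3 -m inch '[[[0,0,-0.4],[0,0,0],0.3],[[0,0,-0.8],[0,0,0],0.3],[[0,0,-0.8],[0,0,0],0.3],[[0,0,0],[0,0,0],0.3],[[-0.88,0.14,0],[0,0,0],0.3],[[-0.88,0.14,0],[0,0,0],0.3],[[-0.88,0.14,0],[0,0,0],0.3],[[-0.88,0.14,0],[0,0,0],0.3],[[-0.88,0.14,0],[0,0,0],0.3],[[-0.88,0.14,0],[0,0,0],0.3],[[-0.86,0.14,0],[0,0,0],0.3]]'
python3 -m inch '[[[0,0,0],[0,0,-0.5],0.3],[[0,0,0],[0,0,-0.47],0.3],[[0,0,0],[0,0,0],0.3],[[0,0,0],[0,0,0],0.3]]'
python3 - <<'E'
from h import *
s,w=wrist(); f=w["frame"]; cv2.imwrite("pics/w6.png",f[:,:,::-1])
E
```

```text
time: 15.35
tool_pos: [0.4622, 0.0068, 0.0145]
eef_rot: [0.002, 3.141, -0.0]
wrist_force: [-0.7, 1.2, -0.5]
finger_gap: 0.483
grasp_force: 51.4
time: 16.27
tool_pos: [0.6161, 0.0313, 0.0632]
eef_rot: [-0.002, -3.141, -0.0]
wrist_force: [0.0, -0.2, -0.5]
finger_gap: 0.479
grasp_force: 51.6
time: 16.6
tool_pos: [0.6149, 0.0312, 0.0632]
eef_rot: [0.155, -3.137, -0.0]
wrist_force: [0.4, 0.5, -1.7]
finger_gap: 0.478
grasp_force: 51.5
```

View pics/w6.png

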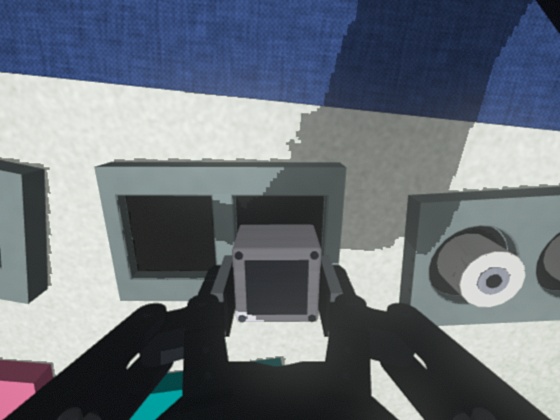

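Housing A is squared to the tray over the right-hand pocket. The tray's near corners are at (97,167) and (345,163), and the cap at (490,280) is down in its pocket. Checking the pocket centre.

```bash
python3 - <<'E'
from h import *
s,w=wrist()
a,b=ray(w,[[97,167],[345,163]],.02); u=(b-a)/np.linalg.norm(b-a); n=np.array([u[1],-u[0]]); n*=np.sign(n[0])
c=(a+b)/2+n*.05; print(np.linalg.norm(b-a),np.degrees(np.arctan2(u[1],u[0])),c-u*.038,c+u*.038,s["tool_pos"])
E
```

```text
0.1580762931055704 96.60015230634016 [ 0.62291825 -0.04060254] [0.61418283 0.03489377] [0.61486097 0.03113937 0.06344453]
```

```bash
python3 -m inch '[[[-0.03,0.04,0.5],[0,0,0],0.3],[[0,0,0.5],[0,0,0],0.3],[[0,0,0.3],[0,0,0],0.3],[[0,0,0.15],[0,0,0],0.3],[[0,0,0.1],[0,0,0],0.3],[[0,0,0],[0,0,0],0.3]]'| egrep 'pos|force'
python3 -m inch '[[[0,0,0.04],[0,0,0],0.3],[[0,0,0],[0,0,0],0.3]]'| egrep 'pos|force'
python3 -m inch '[[[0,0,0.03],[0,0,0],0.3],[[0,0,0],[0,0,0],0.3]]'| egrep 'pos|force'
```

```text
tool_pos: [0.6157, 0.0322, 0.025]
wrist_force: [-0.2, 0.2, -1.9]
grasp_force: 51.5
tool_pos: [0.6165, 0.0322, 0.0248]
wrist_force: [-0.2, 0.6, -1.1]
grasp_force: 51.5
tool_pos: [0.6163, 0.0322, 0.0239]
wrist_force: [0.3, -0.8, -2.2]
grasp_force: 51.5
```

```bash
python3 -m inch '[[[0,0,0.04],[0,0,0],0.3],[[0,0,0],[0,0,0],0.3]]'| egrep 'pos|force'
python3 -m inch '[[[0,0,0.03],[0,0,0],0.3],[[0,0,0],[0,0,0],0.3]]'| egrep 'pos|force'
```

```text
tool_pos: [0.616, 0.0323, 0.0225]
wrist_force: [-0.1, -0.1, -1.5]
grasp_force: 51.5
tool_pos: [0.6161, 0.0322, 0.0224]
wrist_force: [-1.6, 0.2, 3.9]
grasp_force: 52.0
```

```bash
python3 -m inch '[[[0,0,0.02],[0,0,0],0.3],[[0,0,0],[0,0,0],0.55],[[0,0,0],[0,0,0],0.62],[[0,0,0],[0,0,0],0.65],[[0,0,0],[0,0,0],0.65],[[0,0,-0.4],[0,0,0],0.65],[[0,0,-0.9],[0,0,0],0.65],[[0,0,-0.9],[0,0,0.5],0.65],[[0,0,0],[0,0,0.45],0.75]]'| egrep 'pos|force'
python3 -m inch '[[[0.82,-0.96,0],[0,0,0],0.9],[[0.82,-0.96,0],[0,0,0],0.9],[[0.82,-0.96,0],[0,0,0],0.9],[[0.82,-0.96,0],[0,0,0],0.9],[[0.82,-0.96,0],[0,0,0],0.9],[[0.82,-0.96,0],[0,0,0],0.9],[[0.82,-0.96,0],[0,0,0],0.9],[[0.82,-0.96,0],[0,0,0],0.9],[[0.82,-0.96,0],[0,0,0],0.9],[[0.82,-0.96,0],[0,0,0],0.9],[[0.82,-0.96,0],[0,0,0],0.9],[[0.82,-0.96,0],[0,0,0],0.9]]' >/dev/null
python3 -m inch '[[[0,0,0],[0,0,0],0.9],[[0,0,0],[0,0,0],0.9],[[0,0,0],[0,0,0],0.9]]'
python3 - <<'E'
from h import *
s,w=wrist(); f=w["frame"]; cv2.imwrite("pics/w7.png",f[:,:,::-1])
hsv=cv2.cvtColor(f,cv2.COLOR_RGB2HSV)
b=((hsv[:,:,2]>90)&(hsv[:,:,1]<60)).astype(np.uint8); b[:,:200]=0;b[:,360:]=0
for k in cv2.findContours(b,0,1)[0]:
    if cv2.contourArea(k)>300: print(cv2.boundingRect(k),rect(ray(w,k[:,0],.034)))
E
```

```text
tool_pos: [0.6191, 0.032, 0.0816]
wrist_force: [1.5, 0.5, 0.4]
grasp_force: 0.0
time: 19.87
tool_pos: [0.3705, -0.2561, 0.0767]
eef_rot: [-0.0, 3.141, -0.0]
wrist_force: [-0.3, 0.7, -0.1]
finger_gap: 0.905
grasp_force: 0.0
(244, 195, 63, 69) (array([ 365.5, -256.3]), array([50.1, 41.9]), 0.3)
(200, 0, 160, 118) (array([ 261.7, -253.9]), array([95.7, 60. ]), 90.0)
```

View pics/w7.png

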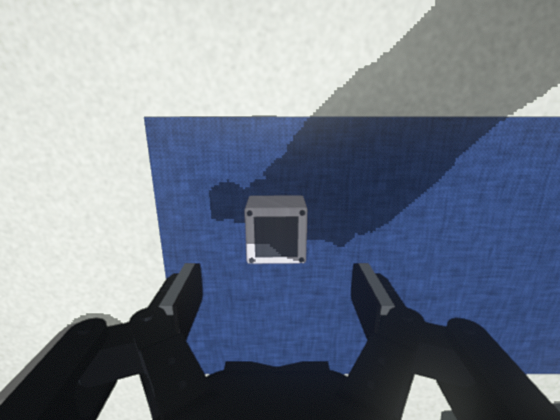

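Housing B (276,230) is centred and square. Picking it and carrying it to the -y square pocket.

```bash
python3 -m inch '[[[0,0,0.9],[0,0,0],0.75],[[0,0,0.9],[0,0,0],0.7],[[0,0,0.5],[0,0,0],0.7],[[0,0,0.19],[0,0,0],0.7],[[0,0,0],[0,0,0],0.6],[[0,0,0],[0,0,0],0.4],[[0,0,0],[0,0,0],0.3],[[0,0,0],[0,0,0],0.3],[[0,0,0],[0,0,0],0.3],[[0,0,0],[0,0,0],0.3]]' 50
python3 -m inch '[[[0,0,-0.4],[0,0,0],0.3],[[0,0,-0.8],[0,0,0],0.3],[[0,0,-0.8],[0,0,0],0.3],[[0,0,0],[0,0,0],0.3],[[-0.92,0.77,0],[0,0,0],0.3],[[-0.92,0.77,0],[0,0,0],0.3],[[-0.92,0.77,0],[0,0,0],0.3],[[-0.92,0.77,0],[0,0,0],0.3],[[-0.92,0.77,0],[0,0,0],0.3],[[-0.92,0.77,0],[0,0,0],0.3],[[-0.92,0.77,0],[0,0,0],0.3],[[-0.92,0.77,0],[0,0,0],0.3]]' >/dev/null
python3 -m inch '[[[-0.92,0.77,0],[0,0,0],0.3],[[-0.92,0.77,0],[0,0,0],0.3],[[-0.92,0.77,0],[0,0,0],0.3],[[0,0,0],[0,0,-0.5],0.3],[[0,0,0],[0,0,-0.5],0.3],[[0,0,0],[0,0,0],0.3],[[0,0,0],[0,0,0],0.3]]'
python3 - <<'E'
from h import *
s,w=wrist(); f=w["frame"]; cv2.imwrite("pics/w8.png",f[:,:,::-1])
E
```

```text
time: 20.75
tool_pos: [0.3706, -0.2562, 0.0145]
eef_rot: [-0.001, 3.141, -0.001]
wrist_force: [0.5, 0.7, 0.6]
finger_gap: 0.48
grasp_force: 51.7
time: 22.33
tool_pos: [0.6226, -0.0438, 0.0632]
eef_rot: [0.164, -3.136, -0.001]
wrist_force: [-0.4, 0.0, -0.7]
finger_gap: 0.475
grasp_force: 51.4
```

View pics/w8.png

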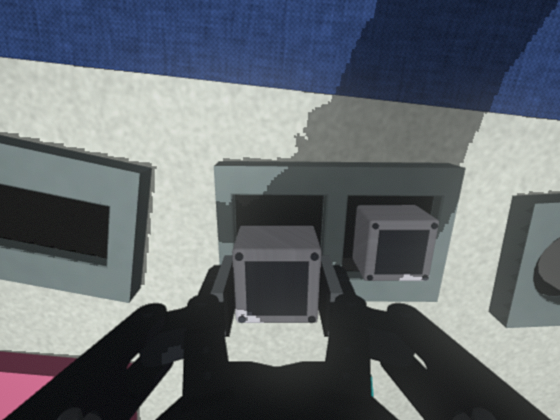

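Housing A (402,243) is flat in its pocket, and housing B is aligned over the -y pocket. Lowering to contact.

```bash
python3 -m inch '[[[0,0,0.5],[0,0,0],0.3],[[0,0,0.5],[0,0,0],0.3],[[0,0,0.3],[0,0,0],0.3],[[0,0,0.15],[0,0,0],0.3],[[0,0,0.1],[0,0,0],0.3],[[0,0,0.04],[0,0,0],0.3],[[0,0,0],[0,0,0],0.3]]'| egrep 'pos|force'
python3 -m inch '[[[0,0,0.03],[0,0,0],0.3],[[0,0,0],[0,0,0],0.3]]'| egrep 'pos|force'
python3 -m inch '[[[0,0,0.03],[0,0,0],0.3],[[0,0,0],[0,0,0],0.3]]'| egrep 'pos|force'
```

```text
tool_pos: [0.6232, -0.0442, 0.0245]
wrist_force: [-1.0, -0.3, -1.3]
grasp_force: 51.4
tool_pos: [0.6235, -0.0441, 0.024]
wrist_force: [0.1, 0.8, -2.0]
grasp_force: 51.4
tool_pos: [0.6232, -0.044, 0.023]
wrist_force: [0.0, -0.3, -0.6]
grasp_force: 51.4
```

```bash
python3 -m inch '[[[0,0,0.03],[0,0,0],0.3],[[0,0,0.02],[0,0,0],0.3],[[0,0,0],[0,0,0],0.3]]'| egrep 'pos|force'
python3 -m inch '[[[0,0,0],[0,0,0],0.55],[[0,0,0],[0,0,0],0.62],[[0,0,0],[0,0,0],0.65],[[0,0,0],[0,0,0],0.65],[[0,0,-0.4],[0,0,0],0.65],[[0,0,-0.9],[0,0,0],0.65],[[0,0,-0.9],[0,0,0.5],0.65],[[0,0,0],[0,0,0.5],0.75]]'| egrep 'pos|force'
python3 -m inch '[[[0.86,0.88,0],[0,0,0],0.9],[[0.86,0.88,0],[0,0,0],0.9],[[0.86,0.88,0],[0,0,0],0.9],[[0.86,0.88,0],[0,0,0],0.9],[[0.86,0.88,0],[0,0,0],0.9],[[0.86,0.88,0],[0,0,0],0.9],[[0.86,0.88,0],[0,0,0],0.9],[[0.86,0.88,0],[0,0,0],0.9],[[0.86,0.88,0],[0,0,0],0.9],[[0,0,0],[0,0,0],0.9],[[0,0,0],[0,0,0],0.9]]'
python3 -m inch '[[[0,0,0],[0,0,-0.9],0.9],[[0,0,0],[0,0,-0.9],0.9],[[0,0,0],[0,0,-0.9],0.9],[[0,0,0],[0,0,-0.9],0.9],[[0,0,0],[0,0,-0.9],0.9],[[0,0,0],[0,0,-0.9],0.9],[[0,0,0],[0,0,-0.9],0.9],[[0,0,0],[0,0,-0.9],0.9],[[0,0,0],[0,0,-0.9],0.9],[[0,0,0],[0,0,-0.9],0.9],[[0,0,0],[0,0,0],0.9],[[0,0,0],[0,0,0],0.9]]'
python3 - <<'E'
from h import *
s,w=wrist(); f=w["frame"]; cv2.imwrite("pics/w9.png",f[:,:,::-1]); M=R.from_rotvec(s["eef_rot"]).as_matrix(); print(np.degrees(np.arctan2(M[1,1],M[0,1])))
E
```

```text
tool_pos: [0.6233, -0.044, 0.0225]
wrist_force: [-1.8, -0.1, 5.1]
grasp_force: 52.2
tool_pos: [0.6261, -0.0446, 0.0819]
wrist_force: [0.6, -0.1, 1.2]
grasp_force: 0.0
time: 25.13
tool_pos: [0.4287, 0.1548, 0.0773]
eef_rot: [-0.006, 3.141, 0.0]
wrist_force: [0.5, 0.2, 0.1]
finger_gap: 0.901
grasp_force: 0.0
time: 26.13
tool_pos: [0.4306, 0.1532, 0.0769]
eef_rot: [-1.421, 2.8, -0.001]
wrist_force: [0.8, 0.6, -0.7]
finger_gap: 0.903
grasp_force: 0.0
143.8244297517601
```

View pics/w9.png

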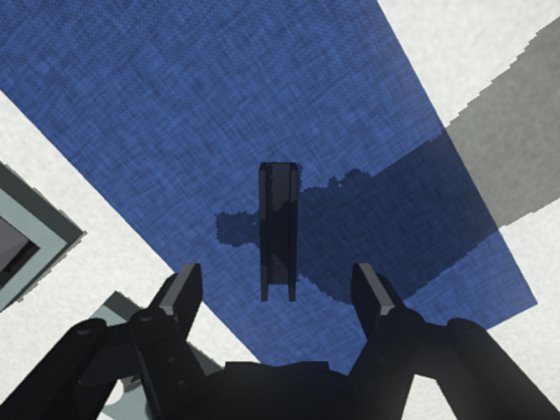

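The rail stands vertical in the image, from (279,163) to (278,300), centred between the fingers and parallel to them. Checking its middle.

```bash
python3 - <<'E'
from h import *
s,w=wrist(); M=R.from_rotvec(s["eef_rot"]).as_matrix()
P=ray(w,[[261,163],[298,163],[295,300],[263,300]],.032)
t=(np.c_[P,[s["tool_pos"][2]]*4]-s["tool_pos"])@M; print(t[:,:2].round(4),t.mean(0),P.mean(0))
E
```

```text
[[ 0.0501 -0.009 ]
 [ 0.0502  0.0146]
 [-0.0528  0.0148]
 [-0.0528 -0.0092]] [-1.32206554e-03  2.78934095e-03 -1.15654277e-06] [0.42889822 0.1560261 ]
```

```bash
python3 -m inch '[[[-0.05,0.1,0.9],[0,0,0],0.75],[[0,0,0.9],[0,0,0],0.7],[[0,0,0.5],[0,0,0],0.7],[[0,0,0.19],[0,0,0],0.6],[[0,0,0],[0,0,0],0.5],[[0,0,0],[0,0,0],0.3],[[0,0,0],[0,0,0],0.15],[[0,0,0],[0,0,0],0.15],[[0,0,0],[0,0,0],0.15],[[0,0,0],[0,0,0],0.15],[[0,0,0],[0,0,0],0.15]]' 40
python3 -m inch '[[[0,0,-0.4],[0,0,0],0.15],[[0,0,-0.8],[0,0,0],0.15],[[0,0,-0.8],[0,0,0],0.15],[[0,0,-0.4],[0,0,0],0.15],[[0,0,0],[0,0,0],0.15]]'
```

```text
time: 27.15
tool_pos: [0.429, 0.1564, 0.0152]
eef_rot: [-1.426, 2.797, -0.001]
wrist_force: [0.2, -0.6, 6.0]
finger_gap: 0.292
grasp_force: 40.4
time: 27.57
tool_pos: [0.4297, 0.1567, 0.0764]
eef_rot: [-1.426, 2.795, -0.002]
wrist_force: [0.0, 0.3, -0.7]
finger_gap: 0.296
grasp_force: 39.5
```

```bash
python3 -m inch '[[[0.47,-0.96,0],[0,0,0],0.15],[[0.47,-0.96,0],[0,0,0],0.15],[[0.47,-0.96,0],[0,0,0],0.15],[[0.47,-0.96,0],[0,0,0],0.15],[[0.47,-0.96,0],[0,0,0],0.15],[[0.47,-0.96,0],[0,0,0],0.15],[[0.47,-0.96,0],[0,0,0],0.15],[[0.47,-0.96,0],[0,0,0],0.15],[[0.47,-0.96,0],[0,0,0],0.15],[[0.47,-0.96,0],[0,0,0],0.15],[[0.47,-0.96,0],[0,0,0],0.15],[[0.47,-0.96,0],[0,0,0],0.15]]' | grep pos
python3 -m inch '[[[0.47,-0.96,0],[0,0,0],0.15],[[0.47,-0.96,0],[0,0,0],0.15],[[0.47,-0.96,0],[0,0,0],0.15],[[0.47,-0.96,0],[0,0,0],0.15],[[0,0,0],[0,0,-0.83],0.15],[[0,0,0],[0,0,-0.83],0.15],[[0,0,0],[0,0,-0.83],0.15],[[0,0,0],[0,0,-0.83],0.15],[[0,0,0],[0,0,-0.83],0.15],[[0,0,0],[0,0,-0.83],0.15],[[0,0,0],[0,0,0],0.15],[[0,0,0],[0,0,0],0.15]]'
python3 - <<'E'
from h import *
s,w=wrist(); f=w["frame"]; cv2.imwrite("pics/w10.png",f[:,:,::-1]); M=R.from_rotvec(s["eef_rot"]).as_matrix(); print(np.degrees(np.arctan2(M[1,1],M[0,1])),M[:2,:2])
E
```

```text
tool_pos: [0.5781, -0.1279, 0.0728]
time: 29.57
tool_pos: [0.628, -0.221, 0.0729]
eef_rot: [2.097, -2.338, -0.003]
wrist_force: [-0.1, 0.4, -1.8]
finger_gap: 0.291
grasp_force: 39.8
173.78913919207739 [[-0.10818908 -0.99412893]
 [-0.99413005  0.10818763]]
```

View pics/w10.png

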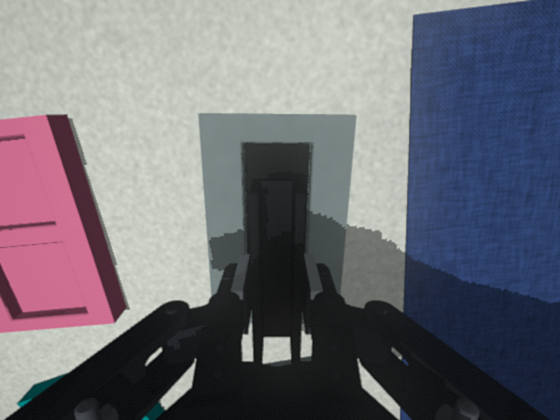

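The rail is parallel to and above the long pocket. The tray's near-end corners are at (199,114) and (356,115). Checking the centring with numbers from here on.

```bash
python3 - <<'E'
from h import *
s,w=wrist(); M=R.from_rotvec(s["eef_rot"]).as_matrix()
a,b=ray(w,[[199,114],[356,115]],.02); u=(b-a)/np.linalg.norm(b-a); n=np.array([u[1],-u[0]]); n*=-np.sign(n[1])
c=(a+b)/2+n*.08; print(np.linalg.norm(b-a),c,np.degrees(np.arctan2(u[1],u[0])),(np.r_[c,s["tool_pos"][2]]-s["tool_pos"])@M)
E
```

```text
0.09967440404985335 [ 0.60875878 -0.37906655] 173.4473519019969 [ 1.59158714e-01  2.11867199e-03 -9.89767996e-05]
```

The rail is about 1 mm off lengthwise (and 2 mm across; the script's normal pointed outward, so 159 − 160 mm). Lowering.

```bash
python3 -m inch '[[[-0.04,0.08,0.6],[0,0,0],0.15],[[0,0,0.6],[0,0,0],0.15],[[0,0,0.4],[0,0,0],0.15],[[0,0,0.2],[0,0,0],0.15],[[0,0,0.08],[0,0,0],0.15],[[0,0,0],[0,0,0],0.15]]'| egrep 'pos|force'
python3 -m inch '[[[0,0,0.04],[0,0,0],0.15],[[0,0,0],[0,0,0],0.15]]'| egrep 'pos|force'
python3 -m inch '[[[0,0,0.03],[0,0,0],0.15],[[0,0,0],[0,0,0],0.15]]'| egrep 'pos|force'
```

```text
tool_pos: [0.6265, -0.22, 0.0268]
wrist_force: [0.7, 0.8, -1.8]
grasp_force: 39.8
tool_pos: [0.6273, -0.2204, 0.0269]
wrist_force: [0.4, -0.5, -0.2]
grasp_force: 39.8
tool_pos: [0.627, -0.2203, 0.026]
wrist_force: [-0.2, -0.1, -0.5]
grasp_force: 39.8
```

```bash
python3 -m inch '[[[0,0,0.04],[0,0,0],0.15],[[0,0,0],[0,0,0],0.15]]'| egrep 'pos|wrist'
python3 -m inch '[[[0,0,0.03],[0,0,0],0.15],[[0,0,0],[0,0,0],0.15]]'| egrep 'pos|wrist'
python3 -m inch '[[[0,0,0.03],[0,0,0],0.15],[[0,0,0],[0,0,0],0.15]]'| egrep 'pos|wrist'
```

```text
tool_pos: [0.6267, -0.2201, 0.0246]
wrist_force: [-0.0, -0.4, -0.8]
tool_pos: [0.6267, -0.2201, 0.0237]
wrist_force: [-0.0, 0.3, -0.6]
tool_pos: [0.6268, -0.2202, 0.0232]
wrist_force: [-1.0, 0.5, 0.9]
```

```bash
python3 -m inch '[[[0,0,0.03],[0,0,0],0.15],[[0,0,0],[0,0,0],0.15],[[0,0,0],[0,0,0],0.15]]'| egrep 'pos|wrist'
python3 -m inch '[[[0,0,0],[0,0,0],0.36],[[0,0,0],[0,0,0],0.42],[[0,0,0],[0,0,0],0.5],[[0,0,0],[0,0,0],0.5],[[0,0,-0.4],[0,0,0],0.5],[[0,0,-0.9],[0,0,0],0.5],[[0,0,-1],[0,0,0],0.5],[[0,0,-1],[0,0,0],0.5],[[0,0,-1],[0,0,0],0.5],[[0,0,-1],[0,0,0],0.5],[[0,0,-1],[0,0,0],0.5],[[0,0,-1],[0,0,0],0.5]]'
python3 -m inch '[[[0.5,0.9,-0.8],[0,0,0],0.5],[[0.5,0.9,-0.8],[0,0,0],0.5],[[0.5,0.9,-0.8],[0,0,0],0.5],[[0.5,0.9,-0.5],[0,0,0],0.5],[[0.5,0.9,0],[0,0,0],0.5],[[0.5,0.9,0],[0,0,0],0.5],[[0.5,0.9,0],[0,0,0],0.5],[[0.5,0.9,0],[0,0,0],0.5],[[0,0,0],[0,0,0],0.5],[[0,0,0],[0,0,0],0.5],[[0,0,0],[0,0,0],0.5]]'
python3 - <<'E'
from h import *
d=optics.capture("top"); e=optics.capture("scene"); np.save("end.npy",[d,e],allow_pickle=True)
t=np.load("top0.npy",allow_pickle=True).item()
for n,(p,z) in dict(capL=([.6115,.249],.04),capR=([.623,.172],.04),hA=([.616,.032],.042),hB=([.623,-.044],.042),rail=([.627,-.22],.04)).items():
    T=np.linalg.inv(d["T"]); c=T[:3,:3]@np.r_[p,z]+T[:3,3]; u=int(round(d["cx"]-d["fx"]*c[0]/c[2])); v=int(round(d["cy"]+d["fy"]*c[1]/c[2]))
    print(n,(u,v)); print(d["frame"][v-12:v+13:2,u-14:u+15:2].max(2))
g=lambda f:f[215:265,405:450].astype(int)
print("bottle diff",abs(g(d["frame"])-g(t["frame"])).mean(),"caliper",abs(d["frame"][232:272,82:157].astype(int)-t["frame"][232:272,82:157]).mean())
E
```

```text
tool_pos: [0.6268, -0.2201, 0.0232]
wrist_force: [-2.2, 1.2, 4.5]
time: 32.25
tool_pos: [0.6266, -0.22, 0.2069]
eef_rot: [-2.1, 2.336, -0.001]
wrist_force: [-0.5, -0.5, -1.0]
finger_gap: 0.504
grasp_force: 0.0
time: 33.17
tool_pos: [0.4375, -0.3006, 0.2779]
eef_rot: [-2.1, 2.336, -0.002]
wrist_force: [0.3, -0.5, 0.6]
finger_gap: 0.499
grasp_force: 0.0
capL (190, 193)
[[102  87  86  86  87  84  88  90  88  82  83  86  88  79  83]
 [109  89  84  86  88  84  80  71  67  71  77  84  83  87  85]
 [115  87  85  86  83  67  46  40  31  24  33  57  78  83  83]
 [125  87  84  83  61  66 106 128 124  83  30  20  47  81  88]
 [129  93  81  76  69 129 145 146 147 144  97  29  18  61  84]
 [133  96  84  65 116 148 117  98 109 145 139  65  11  43  79]
 [138 104  82  54 133 138  92  38  83 139 154  82  20  33  79]
 [142 107  83  53 127 145  99  72  93 142 148  73  16  36  74]
 [145 111  84  58  98 142 140 127 136 148 120  48  15  44  81]
 [144 121  87  76  45  99 135 151 141 123  65  24  28  70  86]
 [150 127  90  83  61  36  62  80  73  44  22  18  55  82  86]
 [145 134  88  86  81  67  39  21  23
[... 2591 characters left out ...]
]]
rail (353, 187)
[[89 89 89 87 88 88 85 85 90 88 85 84 85 80 81]
 [84 82 91 83 85 88 83 91 84 88 86 84 84 83 84]
 [38 42 47 49 58 69 73 78 79 79 77 80 82 80 83]
 [10 13 18 21 19 22 21 24 28 40 41 46 52 54 62]
 [11  4 11 17 13 19 12 20 14 17 14 11 14 12 17]
 [13 13 15 14 16  2  5  5  1 12 11  9 11 18 12]
 [18 29 23 22 21 21 20 16 13 17  8 15 14  8  6]
 [16 15 25 19 21 15 20 20 21 16 25 21 16 20 19]
 [ 9  7 17 13 10 15 15 17 13 12 13 19 14 17 20]
 [28 25 17 14 15 12  6  8 10  7 10  5 16  9 10]
 [79 77 74 62 57 56 47 38 29 29 24 22 15 12 13]
 [93 91 90 90 89 88 88 86 77 76 74 71 62 57 50]
 [88 93 91 88 90 91 90 89 84 94 90 86 88 84 85]]
bottle diff 58.45703703703704 caliper 11.382222222222222
```

The parts are in their pockets with margin all round. The arm may be covering or shading the bottle, so I'll move it to the middle and check the bystanders again.

```bash
python3 -m inch '[[[-0.96,0,-0.2],[0,0,0],0.5],[[-0.96,0,-0.2],[0,0,0],0.5],[[-0.96,0,-0.2],[0,0,0],0.5],[[-0.96,0,0],[0,0,0],0.5],[[-0.96,0,0],[0,0,0],0.5],[[-0.96,0,0],[0,0,0],0.5],[[-0.96,0,0],[0,0,0],0.5],[[-0.96,0,0],[0,0,0],0.5],[[-0.96,0,0],[0,0,0],0.5],[[-0.96,0,0],[0,0,0],0.5],[[0,0,0],[0,0,0],0.5],[[0,0,0],[0,0,0],0.5]]'
python3 - <<'E'
from h import *
t=np.load("top0.npy",allow_pickle=True).item()["frame"]; q=np.load("scene0.npy",allow_pickle=True).item()["frame"]
d=optics.capture("top")["frame"]; e=optics.capture("scene")["frame"]
g=lambda a,b,y0,y1,x0,x1:(abs(a[y0:y1,x0:x1].astype(int)-b[y0:y1,x0:x1]).mean().round(1), (abs(a[y0:y1,x0:x1].astype(int)-b[y0:y1,x0:x1]).max(2)>40).sum())
print("bottle top",g(d,t,215,265,405,450),"scene",g(e,q,190,248,75,120))
print("caliper top",g(d,t,232,272,82,157),"scene",g(e,q,120,165,370,428)); print("table ref",g(d,t,330,360,330,450))
E
```

```text
time: 34.27
tool_pos: [0.4631, -0.0603, 0.2923]
eef_rot: [2.105, -2.332, 0.0]
wrist_force: [-0.2, -0.3, -0.2]
finger_gap: 0.504
grasp_force: 0.0
bottle top (np.float64(2.5), np.int64(0)) scene (np.float64(3.1), np.int64(0))
caliper top (np.float64(2.6), np.int64(0)) scene (np.float64(3.1), np.int64(0))
table ref (np.float64(7.2), np.int64(299))
```

The bottle and the caliper haven't moved, and the arm is clear. Handing in.

```bash
python3 -c "
from rig import arm
print(arm.job_done())"
```

```text
the job is handed in; nothing more can be done
None
```

All five parts are set down and released in pockets of their own shape, the bottle and caliper are unmoved, and the job was handed in at about 34 s (no verdict was returned).

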